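# Clamp a test bar with the recessed clamp knob

### The job

Stand the square-footed test bar upright on its foot in the nest of the specimen holder, between the sprung jaw and the fixed anvil, then reach into the well of the housing and turn the knob clockwise until you feel the jaw take hold, so that the bar is clamped flush against the anvil. Stop soon after the jaw bites: about 10 N on the bar is right, and 16 N would mar it. Let go, do not press hard on the walls of the well, and leave the other things on the bench where they are.

Things in the scene. Friction and masses are not known exactly. Their poses are not given: they have to be found in the camera images.
- bar_center (a point): The square-footed test bar, plain aluminium, about 0.2 kg: a square foot 32 x 32 mm, 30 mm tall, and on it a square stem 22 x 22 mm; 80 mm tall in all. The point is half-way up (40 mm above its underside); z is up, x and y are square to the flats of stem and foot. Take it by the stem. It starts standing on the bench, left or right of the holder; the bar on the other side has a round foot.
- round_bar_center (a point): The unwanted test bar, same size and metal but with a round foot (34 mm across) and round stem (22 mm); the point is half-way up. To be left alone.
- rig: The specimen holder, a fixed white bench device; origin on the bench, z up. In its axes: base plate 30 mm thick, x -75 to 75, y -150 to 120 mm. On its -y part the knob housing (x -70 to 70, y -150 to -35 mm, top 100 mm above the bench) with the round well open at the top; on its +y part the nest, between the sprung jaw (housing side) and the fixed anvil (+y end).
- nest (a point): On the nest floor, 30 mm above the bench, where the middle of the bar's foot is once flush with the anvil. +y points to the anvil's face, 16 mm away; the jaw closes towards +y. Set the bar down 1 to 3 mm short of the anvil (-y side), flats parallel to the axes; the jaw slides it home. Two guide cheeks 8 mm high stand 40 mm apart along x (4 mm play each side of the bar).
- anvil: The fixed steel jaw, 50 mm along x, 16 mm thick, 24 mm high (lower than the bar's foot); origin at the bottom middle of the face that touches the bar, +y pointing away from the bar. The moving jaw opposite is as high; at the start the opening is 5 to 24 mm longer than the bar's 32 mm foot.
- knob_grip (a point): On the knob's axis at the height to grip it, 21 mm below the well's rim; z is up. x lies along the knob's upright grip bar: 44 mm long (x), 14 mm thick (y), its top 10 mm above this point; the knob's round skirt is 22 mm below it. Pinch across the 14 mm. 33 mm are free between each flat and the well's wall: go in with the fingers open only about 30 mm.
- knob (a joint): Knob angle, rad, 0 to 2.2, growing clockwise seen from above (tightens); starts at 0 to 0.25. It drives the jaw 16 mm per rad, with a friction of 0.26 N m that also holds it where it is left. The jaw's adjustment is unknown (+-7 mm): it bites, with the bar against the anvil, somewhere from 0.6 to 1.5 rad, which must be felt.
- jaw_guide (a point): Fixed point where the jaw's rod leaves the housing, 44 mm above the bench; the jaw slides from here towards the nest. Its pad sits on a pre-loaded spring: at the bite the force on the bar jumps to 6 N, then grows 29 N per rad of knob. Torque felt on the knob, holding still between small turns: about 0.04 N m free, 0.15 at the bite, 0.22 at 10 N, 0.3 at 14 N; while moving up to 0.26 more.
- guard: The upper part of the white housing, which surrounds the knob as the well: 140 x 115 mm, 50 mm high, origin on the well's axis at the bottom of the well; the rim is 50 mm above it. Pressing on it with more than 15 N is not allowed.
- jar: Glass jar with black lid, 64 mm across, 90 mm tall, origin under its centre; bystander.
- flask: Amber glass bottle, 60 mm across, 140 mm tall, origin under its centre; bystander.
- dish: Shallow glass dish, 90 mm across, 18 mm tall, origin under its centre; bystander.
- beaker: Glass beaker, 66 mm across, 80 mm tall, origin under its centre; bystander.
- weight: Brass balance weight with a neck, 28 mm across, 36 mm tall, origin under its centre; bystander.
- collar: Steel ring lying flat, 44 mm across, 14 mm tall, origin under its centre; bystander.
- spatula: Thin steel laboratory spatula, 160 mm long, 8 mm thick, lying flat on the bench beyond the holder, x along it, origin under its middle; bystander.
Not all that is in view belongs to the job. Leave any purple or yellow look-alike of the part that bears bar_center alone.

How it is judged:
On the way, in this order (a step that is already met when the one before it is completed fails the run):
1. the square-footed bar stands upright on the nest floor, between jaw and anvil (y of bar_center in the frame of nest between -0.026 and 0.003 m and x of bar_center in the frame of nest between -0.006 and 0.006 m and z of bar_center in the frame of nest between 0.037 and 0.0435 m and angle between bar_center's own z axis and vertical below 0.06 rad), for 0.2 s.
2. the bar is clamped against the anvil (all of step 1 and contact force between anvil and bar above 4.5 N), for 0.2 s.
At the end, for the whole second after the job is handed in: The square-footed bar stands upright (0.06 rad) on the nest floor, within 6 mm of the nest point along x, 3 mm short to 2 mm past it along y, square within 0.08 rad, pressed on the anvil with 4.5 to 16 N by the jaw alone; bar and knob at rest (all of step 2 and y of bar_center in the frame of nest between -0.003 and 0.002 m and (angle between the x axis of bar_center and the x axis of nest, either way round below 0.08 rad or angle between the x axis of bar_center and the y axis of nest, either way round below 0.08 rad) and linear speed of bar below 0.01 m/s and velocity of joint knob between -0.05 and 0.05 rad/s); the robot touches nothing.
It fails at once if the bar is pressed against the anvil with more than 16 N (contact force between anvil and bar above 16 N).
It fails at once if the robot presses on the well's walls with more than 15 N (contact force between any of the arm, the fingers and guard above 15 N).
It fails at once if a bystander is displaced by more than 25 mm (distance of any of round_bar_center, jar, flask, dish, beaker, weight, collar, spatula from where it was at the start of the episode above 0.025 m).
It also fails if it takes over 72 s, if anything falls off the work surface, if the arm or the gripper's body presses on something with over 40 N, if the wrist force passes 120 N, or if a joint passes its speed limit or range.

### The arm

A 7-joint arm with a two-finger parallel gripper is mounted at the origin on the work surface. World frame = base frame: x ahead of the robot, y to its left, z up, the work surface at z = 0. Lengths are in m, angles in rad, forces in N, time in s.
With the tool pointing down it reaches from about 0.35 to 0.9 m from the base axis. Payload 8.1 kg.
Tool frame: the origin (TCP) lies at the centre of the arm's flange, where the gripper is bolted on; the fingertips stand 178 mm ahead of it and the grasp point (between the pads) lies 159 mm ahead of it; z points along the fingers, y is the direction in which the jaws open and shut (so a half turn about z gives the same grasp; the last joint's range is limited). The gripper opens to 92 mm and grips with 3 to 60 N. Pads are 19 mm wide; open, the fingers measure 130 mm over their backs; the gripper's body (75 mm by 190 mm) begins 47 mm behind the grasp point.
Start: joints at [1.168, 0.434, 0.025, 1.573, -0.012, 1.134, -0.075], TCP at [0.185, -0.597, 0.405] pointing down, gripper open.
Joint ranges: [-2.62, 2.62], [-0.44, 2.09], [-1.27, 1.32], [0.08, 2.57], [-1.32, 4.46], [0.12, 2], [-2.74, 2.74]. Speed limits (rad/s): [2.22, 2.22, 3.01, 3.01, 3.14, 3.14, 3.14].

### API

Orientations are given as a rotation vector (axis times angle).
In Python, from cell import arm, get_image, camera_model gives the robot as it stands. The module is installed in compiled form; this text tells all that it offers.
- The arm moves only by the shell command python3 -m pendant 'ROWS' [FORCE]. ROWS is JSON, a list that holds one entry, the list of rows, each a list of 7 numbers: the shift along the tool's x, y, z in mm, then the turn, a rotation vector about the tool's x, y, z in rad, then the closure, from -1 (fully open) to 1 (shut). In form: [[[x, y, z, rx, ry, rz, hand], ...]]. A call has 1 to 20 rows; each row is the pose to reach, as a shift and turn from the pose commanded when the call began, along the tool's axes at that moment; what a row does not reach only later rows make up. A row lasts 1/8 s, in which the tool goes at most 62.5 mm and 10.7 degrees, less where a joint would pass 70% of its speed; a pose out of reach is approached as far as the arm can. A call with a gripper value outside its range is refused whole. The fingers move at their own pace and stop on an object; FORCE is the grip in N (left out, the last holds). Time passes only in rows, so rows that repeat a pose let the fingers close. It gives the time, the measured TCP pose, the force and the opening at its end, in the units of the state.
- arm.observe(): the state, without advancing time (a new reading comes with each control period).
- get_image(name): name is "side" or "top" or "wrist"; returns the picture (480x640x3 uint8, red, green, blue); there is no depth.
- camera_model(name): a dict with "fx", "fy", "cx", "cy" (pixels), "k1" (the pictures are not rectified: a ray, as slopes to the right and down, at radius r is drawn at 1 + k1 r^2 times it, then the intrinsics apply), "position" and "orientation" of the camera in the world; the wrist camera has in their place "T_tool_cam" (4x4, takes a point from camera to tool coordinates, whose origin is the TCP and whose axes are the flange's). Camera axes: x right, y down, z forward; pixel columns grow to the right and rows downward; lengths in m; the calibration is good to about 2 mm. A picture is of the moment at which its call begins: read the wrist's pose just before it. camera_model takes no time and is no camera call.
- arm.sign_off(): hands the job in, once; it reports no verdict.
The state is a dict: "clock": time; "joints": joint angles; "dq": joint speeds; "joint_efforts": joint torques, N m; "position": TCP position; "ee_rot": TCP orientation; "force": force on the tool from outside, world axes, zero at the start; "ft_torque": the same for the moment, N m; "width": opening from 0.0 (shut) to 1.0 (fully open).
Only numpy, scipy, OpenCV 4.12 (cv2) and the standard library are available. Lean on these libraries where they do the work, as an engineer would, in place of code of your own. Each camera call takes 0.05 s, during which the arm holds its last target.

## Working session

There is one attempt and no reset: what is moved stays moved. The work goes in short steps, Python scripts to look and compute and a shell command to move; the robot and the scene stay as the last step left them, time stands still between calls to the robot, and variables do not carry over. Pictures are saved under pics/ and viewed, and the job is handed in when it is done.

```bash
mkdir -p pics; cat > h.py <<'E'
import numpy as np, cv2
from scipy.spatial.transform import Rotation as R
from cell import arm, get_image, camera_model
def save(n,im): cv2.imwrite('pics/'+n+'.png', cv2.cvtColor(im,cv2.COLOR_RGB2BGR))
E
python3 - <<'E'
from h import *
s=arm.observe(); print(s)
for n in ['side','top','wrist']:
    print(n,camera_model(n)); save(n+'0',get_image(n))
E
```

```text
{'clock': 0.0, 'joints': array([ 1.16841904,  0.43518446,  0.02496364,  1.57410532, -0.01159388,
        1.13397692, -0.07513448]), 'dq': array([ 0.00039384,  0.00040861, -0.00096174, -0.00196612,  0.00017107,
       -0.00022438,  0.00088972]), 'joint_efforts': array([-4.66689471e-04, -6.67850733e+01,  9.84493196e-01, -3.14465082e+01,
       -6.07042154e-02,  4.26853937e-02,  8.03416060e-05]), 'position': array([ 0.18446964, -0.59690857,  0.4039654 ]), 'ee_rot': array([-3.10492193e+00, -4.68761234e-01,  5.74606223e-04]), 'force': array([-0.19650042, -0.71971104, -0.39501038]), 'ft_torque': array([ 0.0187326 ,  0.02968452, -0.00525149]), 'width': 1.00361747770447}
side {'fx': 504.3589208672092, 'fy': 504.3589208672092, 'cx': 314.8553155984635, 'cy': 232.88248531508407, 'k1': -0.1311607338979862, 'position': array([ 0.42020855, -0.68490466,  0.86541022]), 'orientation': array([-2.38908097,  0.28460266, -0.12096135])}
top {'fx': 509.5356305940034, 'fy': 509.5356305940034, 'cx': 316.5691725495804, 'cy': 232.67628627216257, 'k1': 0.048165000829563646, 'position': array([ 0.46678483, -0.02833815,  1.16628818]), 'orientation': array([-2.16940342,  2.14692419, -0.12713611])}
wrist {'fx': 403.31603793158325, 'fy': 403.31603793158325, 'cx': 320.1916027443183, 'cy': 238.29013091199613, 'k1': -0.09088593070013075, 'T_tool_cam': array([[ 1.60679857e-03, -9.60290644e-01, -2.78996949e-01,
         7.81868932e-02],
       [ 9.99998589e-01,  1.40621974e-03,  9.19066109e-04,
        -1.02848979e-03],
       [-4.90239569e-04, -2.78998032e-01,  9.60291548e-01,
         2.04138214e-02],
       [ 0.00000000e+00,  0.00000000e+00,  0.00000000e+00,
         1.00000000e+00]])}
```

View pics/side0.png

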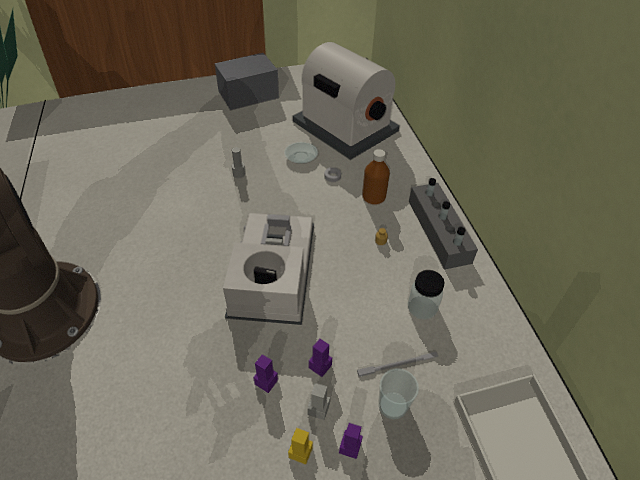

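View pics/top0.png

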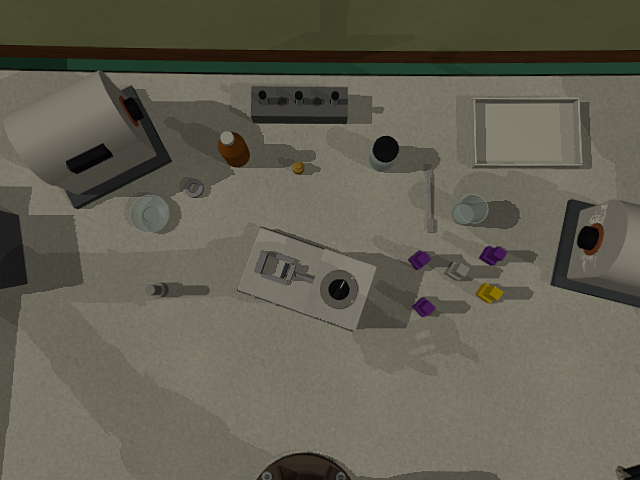

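View pics/wrist0.png

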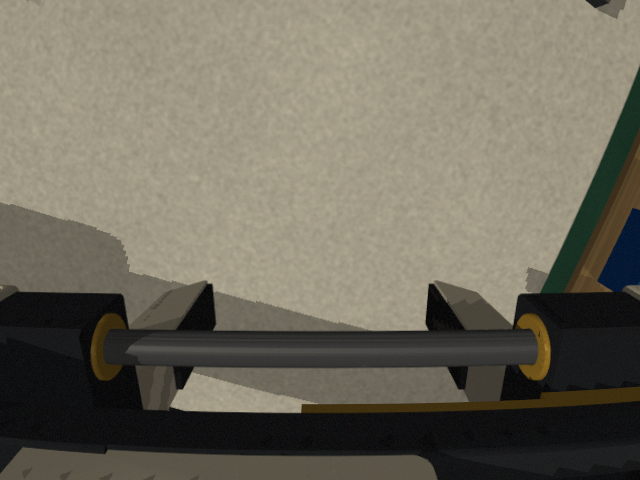

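```bash
python3 - <<'E'
from h import *
t=cv2.imread('pics/top0.png'); s=cv2.imread('pics/side0.png')
a=cv2.resize(t[220:340,380:540],None,fx=5,fy=5,interpolation=cv2.INTER_CUBIC)
b=cv2.resize(t[215:340,230:390],None,fx=5,fy=5,interpolation=cv2.INTER_CUBIC)[:600]
c=cv2.resize(s[330:470,230:400],None,fx=4,fy=4,interpolation=cv2.INTER_CUBIC)
cv2.imwrite('pics/a.png',a);cv2.imwrite('pics/b.png',b);cv2.imwrite('pics/c.png',c)
d=cv2.resize(s[205:325,220:325],None,fx=5,fy=5,interpolation=cv2.INTER_CUBIC);cv2.imwrite('pics/d.png',d)
E
```

```text
(no output)
```

View pics/a.png

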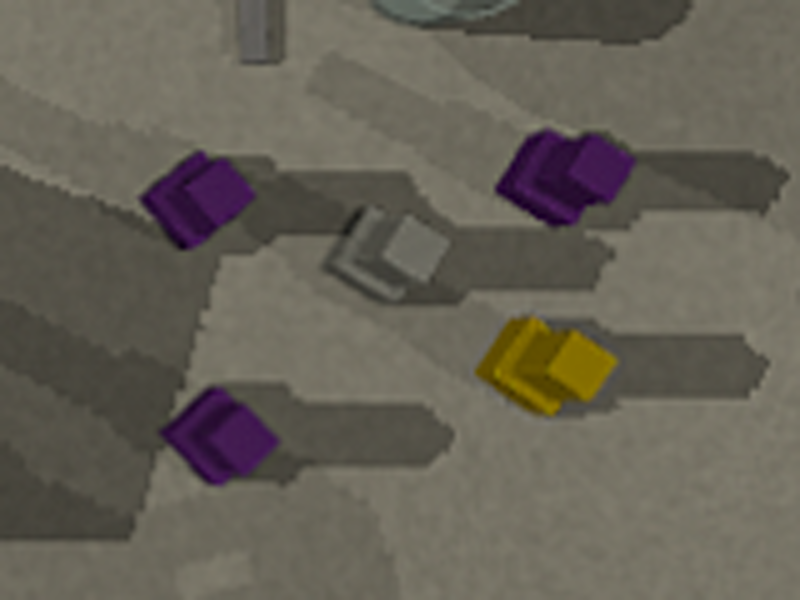

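View pics/b.png

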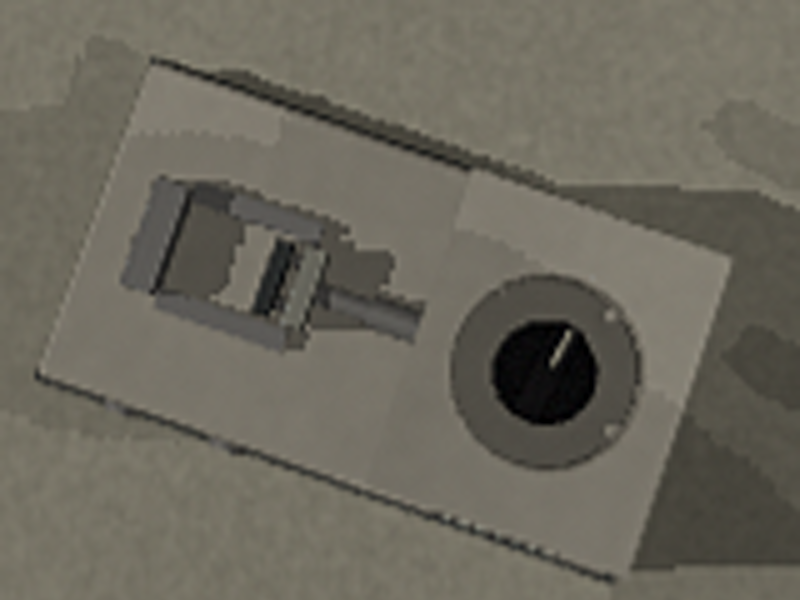

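View pics/c.png

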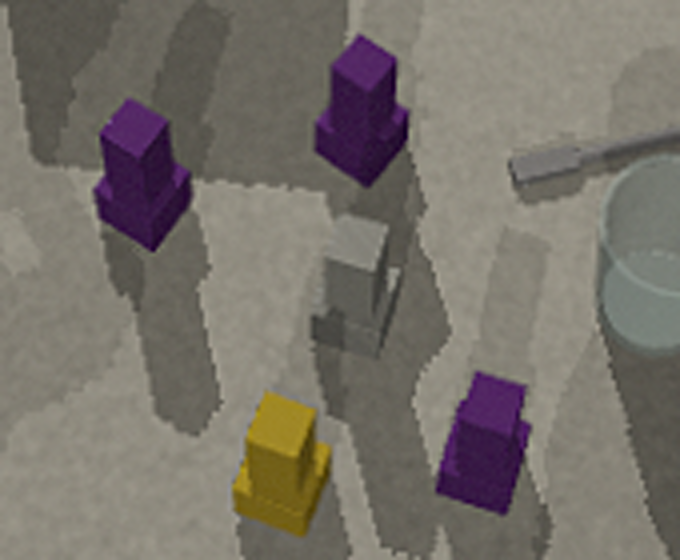

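View pics/d.png

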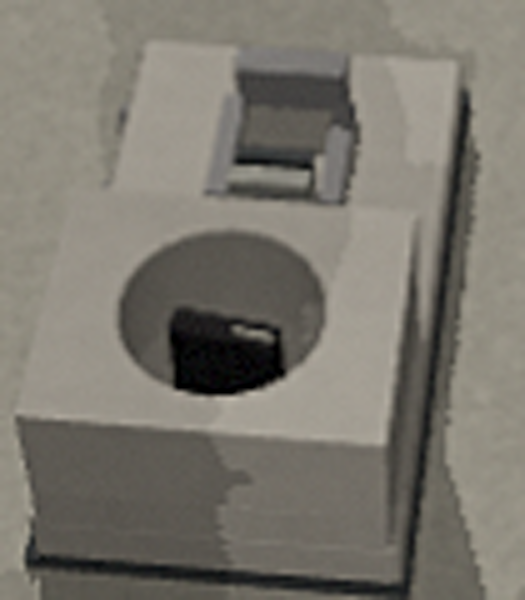

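```bash
cat >> h.py <<'E'
def ray(name,uv,st=None):
    c=camera_model(name); u,v=uv
    xd=(u-c['cx'])/c['fx']; yd=(v-c['cy'])/c['fy']
    x,y=xd,yd
    for _ in range(30):
        f=1+c['k1']*(x*x+y*y); x,y=xd/f,yd/f
    d=np.array([x,y,1.])
    if name=='wrist':
        T=c['T_tool_cam'];Rt=R.from_rotvec(st['ee_rot']).as_matrix()
        return Rt@T[:3,3]+st['position'], Rt@T[:3,:3]@d
    return c['position'], R.from_rotvec(c['orientation']).as_matrix()@d
def plane(name,uv,z,st=None):
    p,d=ray(name,uv,st); return p+d*(z-p[2])/d[2]
def two(n1,a,n2,b,s1=None,s2=None):
    p,d=ray(n1,a,s1);q,e=ray(n2,b,s2);d=d/np.linalg.norm(d);e=e/np.linalg.norm(e)
    A=np.c_[d,-e];t=np.linalg.lstsq(A,q-p,rcond=None)[0]
    x,y=p+d*t[0],q+e*t[1];return (x+y)/2,np.linalg.norm(x-y)
E
python3 - <<'E'
from h import *
np.set_printoptions(precision=4,suppress=True)
b=lambda x,y:(230+x/5-.4,215+y/5-.4)
a=lambda x,y:(380+x/5-.4,220+y/5-.4)
c=lambda x,y:(230+x/4-.4,330+y/4-.4)
d=lambda x,y:(220+x/5-.4,205+y/5-.4)
P={k:plane('top',b(*p),z) for k,p,z in [('by+1',(152,58),.03),('by+2',(38,375),.03),('h1',(732,258),.1),('h2',(628,578),.1),('well',(546,371),.1),('skirt',(546,372),.057),('m0',(554,365),.09),('m1',(570,331),.09),('anvA',(192,184),.054),('anvB',(156,290),.054),('jawA',(326,246),.054),('jawB',(302,326),.054),('jawfA',(290,237),.03),('jawfB',(265,310),.03)]}
for k,v in P.items(): print(k,v)
print(P['h2']-P['h1'], P['h1']-P['by+1'],P['h2']-P['by+2'])
for q in [(410,210),(452,240),(432,285),(382,258)]: print('bar',plane('top',a(*q),.08))
print([plane('side',c(*q),.08) for q in [(340,213),(388,233),(377,277),(327,262)]])
# side
for q,z in [((18,418),.1),((385,444),.1),((222,312),.1),((148,42),.03),((458,62),.03)]: print('side',plane('side',d(*q),z))
E
```

```text
by+1 [0.6174 0.1027 0.03  ]
by+2 [0.4753 0.1496 0.03  ]
h1 [ 0.5263 -0.1498  0.1   ]
h2 [ 0.3945 -0.1065  0.1   ]
well [ 0.4786 -0.0724  0.1   ]
skirt [ 0.4786 -0.0742  0.057 ]
m0 [ 0.4812 -0.0761  0.09  ]
m1 [ 0.4955 -0.0828  0.09  ]
anvA [0.5588 0.0811 0.054 ]
anvB [0.5124 0.0957 0.054 ]
jawA [0.5322 0.022  0.054 ]
jawB [0.4974 0.0319 0.054 ]
jawfA [0.5375 0.0392 0.03  ]
jawfB [0.505  0.0497 0.03  ]
[-0.1319  0.0433  0.    ] [-0.0911 -0.2525  0.07  ] [-0.0809 -0.2561  0.07  ]
bar [ 0.5393 -0.3334  0.08  ]
bar [ 0.5268 -0.3508  0.08  ]
bar [ 0.5077 -0.3418  0.08  ]
bar [ 0.5188 -0.3211  0.08  ]
[array([ 0.5153, -0.3208,  0.08  ]), array([ 0.5325, -0.3342,  0.08  ]), array([ 0.5232, -0.3521,  0.08  ]), array([ 0.5048, -0.3408,  0.08  ])]
side [ 0.3915 -0.1053  0.1   ]
side [ 0.5229 -0.1483  0.1   ]
side [ 0.4749 -0.0728  0.1   ]
side [0.4739 0.1492 0.03  ]
side [0.6112 0.1032 0.03  ]
```

```bash
cat >> h.py <<'E'
def psi(st): 
    m=R.from_rotvec(st['ee_rot']).as_matrix(); return np.arctan2(m[1,0],m[0,0])
def delta(p,ps):
    st=arm.observe(); m=R.from_rotvec(st['ee_rot']).as_matrix()
    d=m.T@(np.array(p)-st['position'])*1000
    G=np.array([[np.cos(ps),np.sin(ps),0],[np.sin(ps),-np.cos(ps),0],[0,0,-1.]])
    rv=R.from_matrix(m.T@G).as_rotvec()
    print('psi',psi(st),'delta',d.round(1),rv.round(4),'t',st['clock'],'F',st['force'].round(2),'w',st['width'])
E
python3 - <<'E'
from h import *
delta([.521,-.337,.37],.97)
E
```

```text
psi 0.2997446998280656 delta [ 398.3 -149.    34.3] [-1.200e-03 -3.000e-04 -6.703e-01] t 0.15 F [ 0.91 -0.11 -0.49] w 0.9968091232962895
```

```bash
python3 -m pendant '[[[57,-21,5,0,0,-0.1,-1],[114,-42,10,0,0,-0.2,-1],[171,-64,15,0,0,-0.29,-1],[228,-85,20,0,0,-0.38,-1],[285,-106,25,0,0,-0.48,-1],[342,-128,30,0,0,-0.57,-1],[398,-149,34,0,0,-0.67,-1],[398,-149,34,0,0,-0.67,-1],[398,-149,34,0,0,-0.67,-0.2],[398,-149,34,0,0,-0.67,-0.2]]]' && python3 - <<'E'
from h import *
st=arm.observe(); im=get_image('wrist'); save('w1',im); delta([.521,-.337,.37],.97); print(st['dq'].round(3),st['joints'].round(3))
E
```

```text
clock: 1.4
position: [0.5196, -0.3387, 0.3707]
ee_rot: [2.781, 1.46, -0.002]
force: [0.3, -1.0, -0.7]
width: 0.833
psi 0.9668185744973069 delta [2.1 0.1 0.8] [-0.0001  0.0009 -0.0032] t 1.45 F [-0.06  0.61 -0.38] w 0.7909516160474801
[ 0.005 -0.004 -0.004 -0.002 -0.002  0.001  0.001] [ 0.647  0.47  -0.227  1.613  0.117  1.073 -0.216]
```

View pics/w1.png

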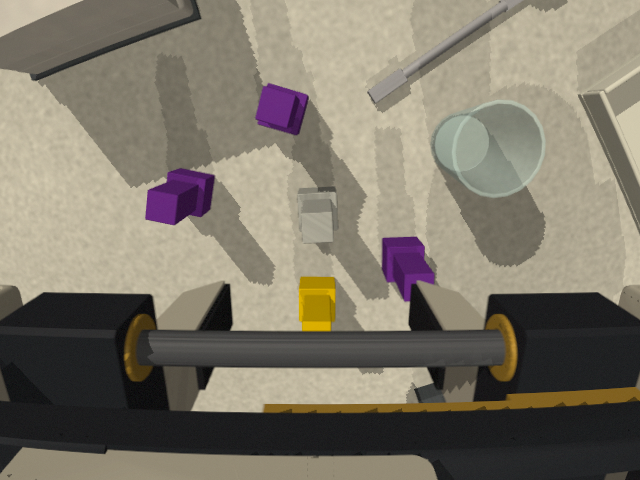

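```bash
python3 - <<'E'
from h import *
w=cv2.imread('pics/w1.png')[175:255,280:360]
cv2.imwrite('pics/w1z.png',cv2.resize(w,None,fx=7,fy=7,interpolation=cv2.INTER_NEAREST))
E
```

```text
(no output)
```

View pics/w1z.png

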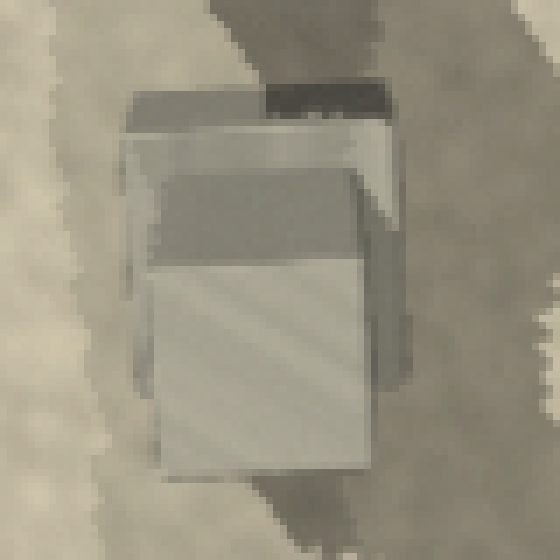

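```bash
python3 - <<'E'
from h import *
np.set_printoptions(precision=4,suppress=True)
st=arm.observe()
f=lambda x,y:(280+x/7-.5,175+y/7-.5)
P=np.array([plane('wrist',f(*q),.08,st) for q in [(148,266),(364,258),(371,467),(160,475)]])
print(P,P.mean(0))
e=[P[1]-P[0],P[2]-P[3],P[3]-P[0],P[2]-P[1]]
print([ (np.linalg.norm(v),np.arctan2(v[1],v[0])) for v in e])
F=np.array([plane('wrist',f(*q),.03,st) for q in [(126,134),(394,120)]]);print(F,np.linalg.norm(F[1]-F[0]),np.arctan2(*(F[1]-F[0])[[1,0]]))
c=P.mean(0); 
E
```

```text
[[ 0.5196 -0.3171  0.08  ]
 [ 0.5375 -0.3285  0.08  ]
 [ 0.5261 -0.3465  0.08  ]
 [ 0.5083 -0.3353  0.08  ]] [ 0.5229 -0.3319  0.08  ]
[(np.float64(0.021168017867511345), np.float64(-0.5647473025686026)), (np.float64(0.021118599911487058), np.float64(-0.56294708400777)), (np.float64(0.021409919869865734), np.float64(-2.130401886754234)), (np.float64(0.021371704789226974), np.float64(-2.1327066204457217))]
[[ 0.5182 -0.3109  0.03  ]
 [ 0.5444 -0.3269  0.03  ]] 0.030747941299164742 -0.5499029736801176
```

```bash
python3 - <<'E'
from h import *
delta([.5225,-.334,.28],1.007)
E
```

```text
psi 0.9668185744973069 delta [ 5.5 -0.3 90.8] [-0.0001  0.0009 -0.0402] t 1.45 F [-0.06  0.61 -0.38] w 0.7909516160474801
```

```bash
python3 -m pendant '[[[2.5,0,45,0,0,-0.02,-0.2],[5.5,0,91,0,0,-0.04,-0.2],[5.5,0,91,0,0,-0.04,-0.2],[5.5,0,91,0,0,-0.04,-0.2]]]' && python3 - <<'E'
from h import *
st=arm.observe(); im=get_image('wrist'); save('w2',im); delta([.5225,-.334,.28],1.007); 
w=cv2.imread('pics/w2.png')[190:340,245:395]
cv2.imwrite('pics/w2z.png',cv2.resize(w,None,fx=4,fy=4,interpolation=cv2.INTER_NEAREST))
E
```

```text
clock: 1.95
position: [0.5241, -0.3336, 0.2814]
ee_rot: [2.75, 1.517, 0.001]
force: [-0.0, 0.9, 0.7]
width: 0.601
psi 1.0083762301611299 delta [-1.3 -1.4  2. ] [0.0031 0.     0.0014] t 2.0 F [ 0.09 -0.31  0.65] w 0.5986047770413524
```

View pics/w2.png

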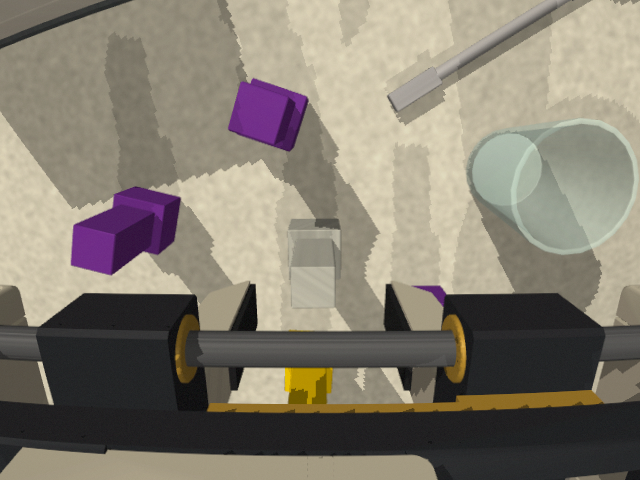

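View pics/w2z.png

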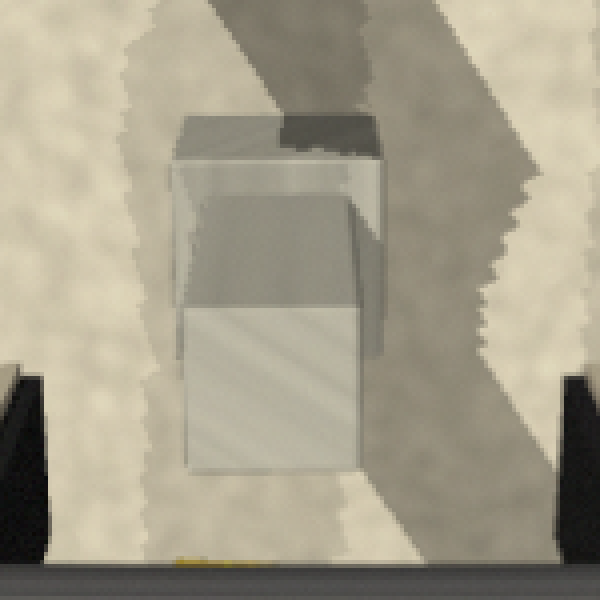

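```bash
python3 - <<'E'
from h import *
np.set_printoptions(precision=4,suppress=True)
st=arm.observe()
f=lambda x,y:(245+x/4-.5,190+y/4-.5)
for z in (.08,.075):
    P=np.array([plane('wrist',f(*q),z,st) for q in [(184,307),(360,306),(361,467),(187,468)]])
    e=[P[1]-P[0],P[2]-P[3],P[3]-P[0],P[2]-P[1]]
    print(P.mean(0),[ (np.linalg.norm(v).round(4),np.arctan2(v[1],v[0]).round(4)) for v in e])
c=P.mean(0)
P=np.array([plane('wrist',f(*q),.08,st) for q in [(184,307),(360,306),(361,467),(187,468)]]).mean(0)
delta([P[0],P[1],.219],1.009)
E
```

```text
[ 0.5234 -0.3319  0.08  ] [(np.float64(0.0211), np.float64(-0.5559)), (np.float64(0.0215), np.float64(-0.5557)), (np.float64(0.0212), np.float64(-2.1362)), (np.float64(0.0212), np.float64(-2.1151))]
[ 0.5222 -0.3337  0.075 ] [(np.float64(0.0216), np.float64(-0.5559)), (np.float64(0.0221), np.float64(-0.5557)), (np.float64(0.0218), np.float64(-2.1362)), (np.float64(0.0218), np.float64(-2.1151))]
psi 1.0083762301611299 delta [ 0.9 -1.9 62.9] [ 0.0031  0.     -0.0006] t 2.0 F [ 0.09 -0.31  0.65] w 0.5986047770413524
```

```bash
python3 -m pendant '[[[0,-2,25,0,0,-0.005,-0.2],[0.5,-2,50,0,0,-0.005,-0.2],[0.5,-2,63,0,0,-0.005,-0.2],[0.5,-2,63,0,0,-0.005,1],[0.5,-2,63,0,0,-0.005,1],[0.5,-2,63,0,0,-0.005,1],[0.5,-2,63,0,0,-0.005,1],[0.5,-2,63,0,0,-0.005,1]]]' 20
```

```text
clock: 3.0
position: [0.5227, -0.3314, 0.2173]
ee_rot: [2.745, 1.526, 0.001]
force: [-1.9, 0.6, 4.9]
width: 0.24
```

```bash
python3 - <<'E'
from h import *
delta([.469,-.1,.367],1.253)
E
```

```text
psi 1.0146348698096468 delta [ 168.2 -167.6 -149.8] [ 7.000e-04  1.000e-04 -2.384e-01] t 3.0 F [-1.88  0.59  4.92] w 0.23990133037676886
```

```bash
python3 -m pendant '[[[0,0,-40,0,0,0,1],[0,0,-80,0,0,0,1],[5,-5,-130,0,0,0,1],[45,-45,-150,0,0,-0.06,1],[85,-85,-150,0,0,-0.12,1],[127,-127,-150,0,0,-0.18,1],[168,-168,-150,0,0,-0.24,1],[168,-168,-150,0,0,-0.24,1],[168,-168,-150,0,0,-0.24,1]]]' && python3 - <<'E'
from h import *
st=arm.observe(); im=get_image('wrist'); save('w3',im); delta([.5157,.042,.367],1.253);print(st['position'])
np.save('st3.npy',np.r_[st['position'],st['ee_rot']])
E
```

```text
clock: 4.12
position: [0.4685, -0.1003, 0.3668]
ee_rot: [2.543, 1.844, -0.0]
force: [0.8, -1.5, -2.1]
width: 0.236
psi 1.2530025547577452 delta [150.5   0.   -0.4] [0.0002 0.0006 0.    ] t 4.175 F [-0.14 -0.84 -2.07] w 0.2359224785493707
[ 0.46851484 -0.10032152  0.36676717]
```

View pics/w3.png

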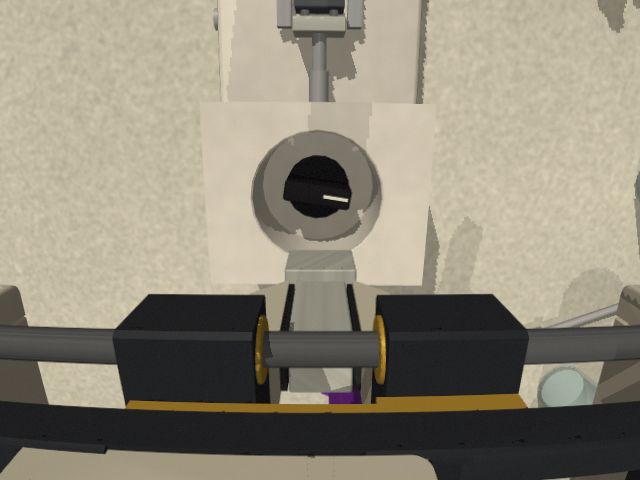

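```bash
python3 - <<'E'
from h import *
w=cv2.imread('pics/w3.png')[95:255,195:445]
w=cv2.convertScaleAbs(w,alpha=1.6,beta=20)
cv2.imwrite('pics/w3z.png',cv2.resize(w,None,fx=3.2,fy=3.2,interpolation=cv2.INTER_NEAREST))
E
```

```text
(no output)
```

View pics/w3z.png

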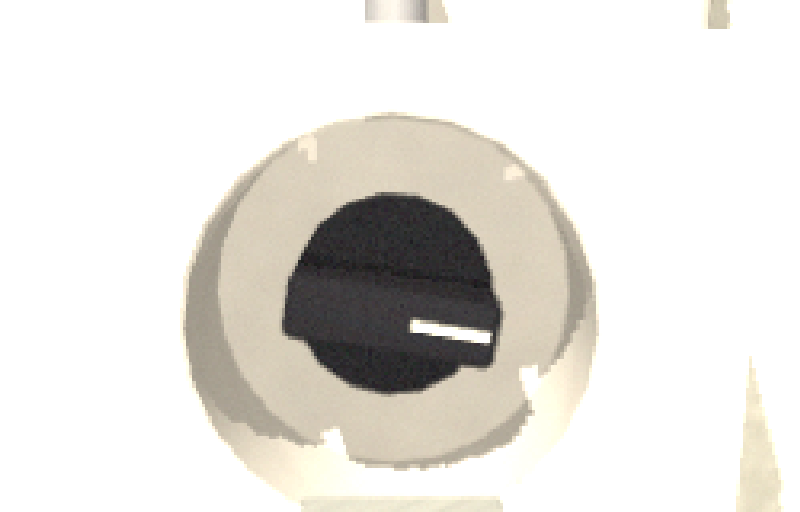

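```bash
python3 -m pendant '[[[50,0,0,0,0,0,1],[100,0,0,0,0,0,1],[150,0,0,0,0,0,1],[150,0,0,0,0,0,1],[150,0,0,0,0,0,1]]]' && python3 - <<'E'
from h import *
st=arm.observe(); im=get_image('wrist'); save('w4',im);print(psi(st),st['position'])
np.save('st4.npy',np.r_[st['position'],st['ee_rot']])
w=cv2.imread('pics/w4.png')[80:280,200:450]
w=cv2.convertScaleAbs(w,alpha=1.3,beta=10)
cv2.imwrite('pics/w4z.png',cv2.resize(w,None,fx=3,fy=3,interpolation=cv2.INTER_NEAREST))
E
```

```text
clock: 4.8
position: [0.5155, 0.0412, 0.3662]
ee_rot: [2.545, 1.842, -0.002]
force: [0.0, -0.6, -1.6]
width: 0.238
1.2528325635028756 [0.51545695 0.04117102 0.36616798]
```

View pics/w4.png

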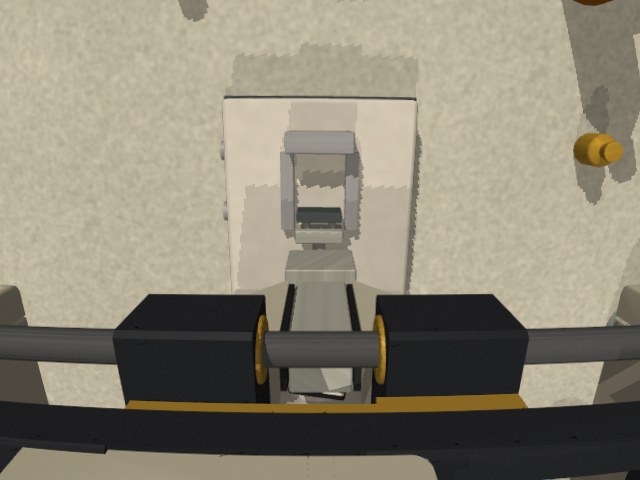

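View pics/w4z.png

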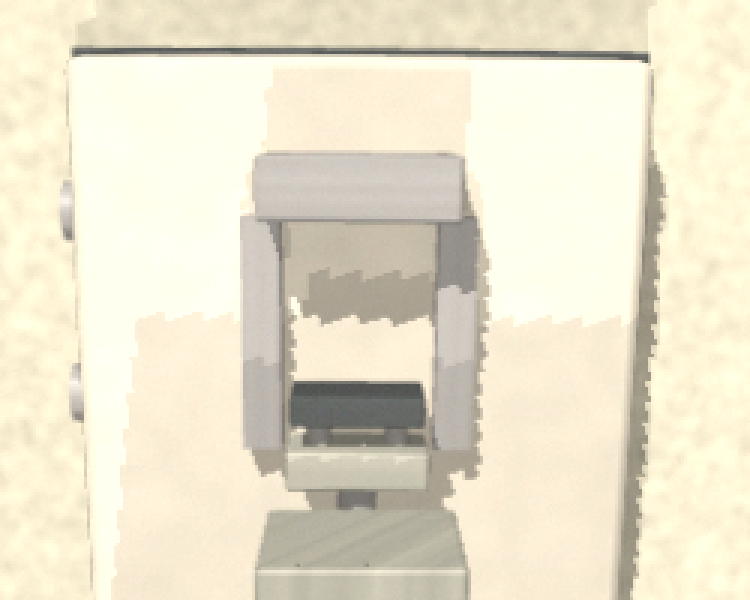

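```bash
cat > m.py <<'E'
from h import *
np.set_printoptions(precision=4,suppress=True)
def L(f): a=np.load(f); return dict(position=a[:3],ee_rot=a[3:])
def tool(st,p): return R.from_rotvec(st['ee_rot']).as_matrix().T@(p-st['position'])
s=L('st4.npy')
f=lambda x,y:(200+x/3-.5,80+y/3-.5)
for n,a,b,z in [('foot bottom',(270,510),(455,510),s['position'][2]-.217),('foot top',(256,570),(467,570),s['position'][2]-.187),('anvil face top',(254,221),(463,221),.054),('anvil bot',(283,221),(437,221),.038),('base edge',(72,57),(648,60),.03),('cheek R-L near',(286,447),(438,447),.038),('jaw pad top front',(291,382),(422,382),.054)]:
    A,B=[plane('wrist',f(*q),z,s) for q in (a,b)]
    print(n,'mid w',(A+B)/2,'tool',tool(s,(A+B)/2),'len',np.linalg.norm(A-B),'yaw',np.arctan2(*(B-A)[[1,0]]))
s=L('st3.npy')
f=lambda x,y:(195+x/3.2-.5,95+y/3.2-.5)
g=lambda x,y:(x,y)
H=[plane('wrist',q,.1,s) for q in [(203,103),(434,104),(422,285),(211,287)]]
print(H,np.linalg.norm(H[1]-H[0]),np.linalg.norm(H[2]-H[1]),np.arctan2(*(H[1]-H[0])[[1,0]]),np.mean(H,0))
for q,z in [((391,310),.1),((396,292),.057),((391,320),.089),((411,325),.089),((490,338),.089)]: print(q,plane('wrist',f(*q),z,s))
E
python3 m.py
```

```text
foot bottom mid w [0.5217 0.0543 0.1492] tool [0.0146 0.002  0.217 ] len 0.03157847140455096 yaw -0.31630962958514663
foot top mid w [0.5217 0.0547 0.1792] tool [0.015  0.0018 0.187 ] len 0.03099106283923737 yaw -0.3162918825211122
anvil face top mid w [0.5336 0.0939 0.054 ] tool [0.0561 0.001  0.3121] len 0.04966353356829044 yaw -0.3164603664375738
anvil bot mid w [0.5336 0.0926 0.038 ] tool [0.0549 0.0014 0.3281] len 0.03858999710836388 yaw -0.3164124598711279
base edge mid w [0.5461 0.1308 0.03  ] tool [0.095  0.0013 0.3361] len 0.14437870436669592 yaw -0.32151446129683137
cheek R-L near mid w [0.5158 0.0368 0.038 ] tool [-0.0037  0.002   0.3282] len 0.040001785626243715 yaw -0.31631690646363686
jaw pad top front mid w [0.521 0.057 0.054] tool [0.0171 0.0006 0.3121] len 0.03219344338396066 yaw -0.3163923090285413
[array([0.4323, 0.0051, 0.1   ]), array([ 0.5616, -0.0376,  0.1   ]), array([ 0.5265, -0.1469,  0.1   ]), array([ 0.3928, -0.1049,  0.1   ])] 0.13616825626143247 0.11476932639833574 -0.31910510762744904 [ 0.4783 -0.0711  0.1   ]
(391, 310) [ 0.4795 -0.066   0.1   ]
(396, 292) [ 0.4793 -0.0693  0.057 ]
(391, 320) [ 0.4783 -0.0697  0.089 ]
(411, 325) [ 0.4818 -0.0719  0.089 ]
(490, 338) [ 0.4962 -0.0793  0.089 ]
```

```bash
cat >> m.py <<'E'
print('----')
s=L('st4.npy')
f=lambda x,y:(200+x/3-.5,80+y/3-.5)
for r,z in [(382,.03),(382,.036),(395,.054),(428,.054),(382,.054)]:
    print(r,z,tool(s,plane('wrist',f(357,r),z,s)))
w=cv2.imread('pics/w4.png')[195:255,280:360]
cv2.imwrite('pics/w4y.png',cv2.resize(w,None,fx=9,fy=9,interpolation=cv2.INTER_NEAREST))
E
python3 m.py | sed -n '/----/,$p'
```

```text
----
382 0.03 [0.0121 0.0006 0.3362]
382 0.036 [0.0133 0.0006 0.3302]
395 0.054 [0.0138 0.0007 0.3122]
428 0.054 [0.0054 0.0007 0.3122]
382 0.054 [0.0171 0.0007 0.3121]
```

View pics/w4y.png

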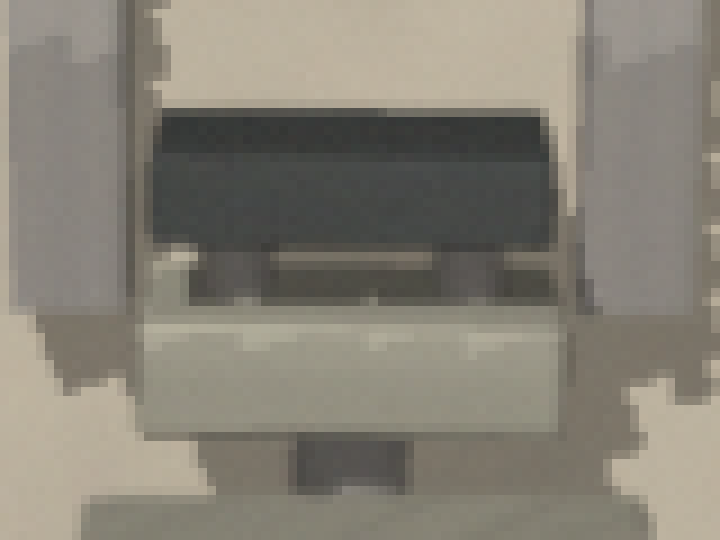

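```bash
python3 -m pendant '[[[37,-0.5,0,0,0,0.001,1],[37,-0.5,25,0,0,0.001,1],[37,-0.5,55,0,0,0.001,1],[37,-0.5,83,0,0,0.001,1],[37,-0.5,83,0,0,0.001,1],[37,-0.5,83,0,0,0.001,1]]]' && python3 - <<'E'
from h import *
st=arm.observe(); im=get_image('wrist'); save('w5',im);save('s5',get_image('side'));print(psi(st),st['position'])
np.save('st5.npy',np.r_[st['position'],st['ee_rot']])
w=cv2.imread('pics/w5.png')[120:330,190:450]
w=cv2.convertScaleAbs(w,alpha=1.3,beta=10)
cv2.imwrite('pics/w5z.png',cv2.resize(w,None,fx=3,fy=3,interpolation=cv2.INTER_NEAREST)[:600])
E
```

```text
clock: 5.6
position: [0.5266, 0.0772, 0.2846]
ee_rot: [2.545, 1.84, 0.001]
force: [-0.1, 0.7, -1.6]
width: 0.237
1.2520757560659779 [0.52662913 0.07715944 0.2846267 ]
```

View pics/w5z.png

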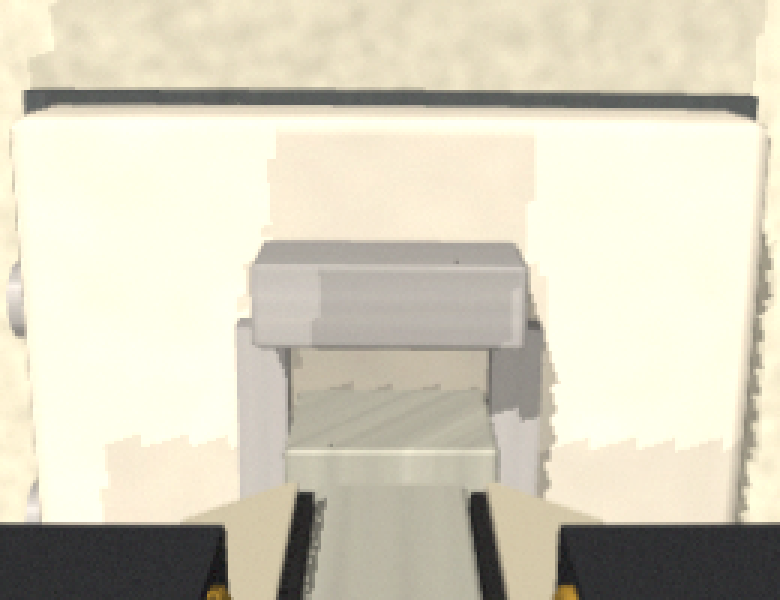

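View pics/s5.png

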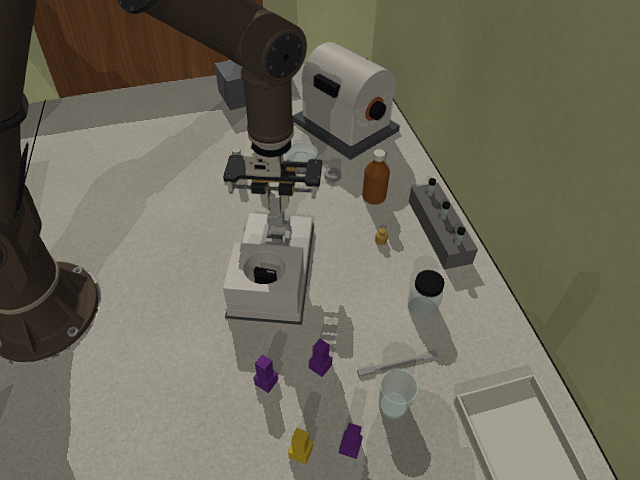

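```bash
cat > m5.py <<'E'
from m import *
print('----')
s=L('st5.npy'); Z=s['position'][2]
f=lambda x,y:(190+x/3-.5,120+y/3-.5)
for n,a,b,z in [('foot bottom',(298,390),(488,390),Z-.217),('foot top',(287,450),(497,450),Z-.187),('anvil face top',(253,346),(525,346),.054),('anvil back',(256,265),(524,265),.054),('cheeks',(291,400),(488,400),.038)]:
    A,B=[plane('wrist',f(*q),z,s) for q in (a,b)]
    print(n,'tool',tool(s,(A+B)/2),'len',np.linalg.norm(A-B),'yaw',np.arctan2(*(B-A)[[1,0]]))
E
python3 m5.py | sed -n '/----/,$p' | tail -5
```

```text
foot bottom tool [0.0146 0.002  0.217 ] len 0.03243504642115926 yaw -0.31760420282929036
foot top tool [0.015  0.0019 0.187 ] len 0.030846361700153264 yaw -0.3176833347967372
anvil face top tool [0.0186 0.0013 0.2306] len 0.049152765204824776 yaw -0.3175441629841091
anvil back tool [0.0335 0.0015 0.2306] len 0.047528283898848465 yaw -0.3174567146186978
cheeks tool [0.003  0.0014 0.2466] len 0.03879533112814417 yaw -0.3175992438629608
```

```bash
python3 -m pendant '[[[1.7,-0.6,10,0,0,0,1],[1.7,-0.6,20,0,0,0,1],[1.7,-0.6,28,0,0,0,1],[1.7,-0.6,33,0,0,0,1],[1.7,-0.6,33,0,0,0,1]]]'; for i in 1 2; do python3 -m pendant '[[[0,0,1,0,0,0,1],[0,0,1,0,0,0,1]]]' | grep -E 'position|force'; done
```

```text
clock: 6.32
position: [0.526, 0.0798, 0.2502]
ee_rot: [-2.544, -1.843, 0.001]
force: [0.7, -0.4, -1.3]
width: 0.238
position: [0.5262, 0.0798, 0.2499]
force: [0.5, 0.3, -1.9]
position: [0.5261, 0.0798, 0.2487]
force: [0.1, 0.1, -2.0]
```

```bash
for i in 1 2; do python3 -m pendant '[[[0,0,1,0,0,0,1],[0,0,1,0,0,0,1]]]' | grep -E 'position|force'; done
```

```text
position: [0.5261, 0.0798, 0.2476]
force: [-0.7, 0.1, -3.1]
position: [0.5261, 0.0799, 0.2472]
force: [-1.7, -0.5, 5.4]
```

```bash
python3 -m pendant '[[[0,0,0,0,0,0,0.2],[0,0,0,0,0,0,0.1],[0,0,0,0,0,0,0],[0,0,0,0,0,0,0]]]'; python3 -m pendant '[[[0,0,-20,0,0,0,0],[0,0,-50,0,0,0,0],[0,0,-90,0,0,0,0],[-20,0,-120,0,0,0,0],[-35,0,-120,0,0,0,0],[-35,0,-120,0,0,0,0],[-35,0,-120,0,0,0,0]]]' && python3 - <<'E'
from h import *
st=arm.observe(); im=get_image('wrist'); save('w6',im);print(psi(st),st['position'])
np.save('st6.npy',np.r_[st['position'],st['ee_rot']])
w=cv2.imread('pics/w6.png')[90:290,200:450]
w=cv2.convertScaleAbs(w,alpha=1.2,beta=5)
cv2.imwrite('pics/w6z.png',cv2.resize(w,None,fx=3,fy=3,interpolation=cv2.INTER_NEAREST))
E
```

```text
clock: 7.82
position: [0.5261, 0.0798, 0.2467]
ee_rot: [2.544, 1.843, -0.0]
force: [-0.2, -0.7, 0.3]
width: 0.497
clock: 8.7
position: [0.515, 0.0469, 0.3657]
ee_rot: [-2.543, -1.843, 0.002]
force: [-0.2, 0.1, -0.6]
width: 0.501
1.2539689042756286 [0.51497666 0.0468971  0.36574899]
```

View pics/w6z.png

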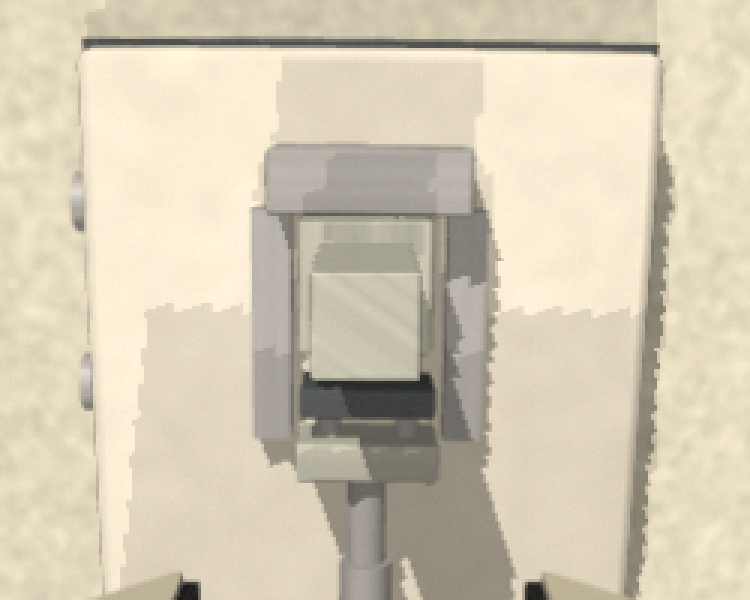

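```bash
python3 - <<'E'
from h import *
delta([.515,-.088,.34],2.667)
E
```

```text
psi 1.2543572832495946 delta [-128.4   42.    25.7] [-1.4000e-03 -1.0000e-03 -1.4126e+00] t 8.75 F [-0.14  0.28 -0.2 ] w 0.5002327419087719
```

```bash
python3 -m pendant '[[[-30,10,0,0,0,-0.17,0.35],[-60,20,0,0,0,-0.34,0.35],[-90,30,0,0,0,-0.51,0.35],[-128,42,0,0,0,-0.68,0.35],[-128,42,10,0,0,-0.85,0.35],[-128,42,20,0,0,-1.02,0.35],[-128,42,26,0,0,-1.19,0.35],[-128,42,26,0,0,-1.36,0.35],[-128,42,26,0,0,-1.413,0.35],[-128,42,26,0,0,-1.413,0.35],[-128,42,26,0,0,-1.413,0.35]]]' && python3 - <<'E'
from h import *
st=arm.observe(); im=get_image('wrist'); save('w7',im);print(psi(st),st['position'],st['joints'].round(2))
np.save('st7.npy',np.r_[st['position'],st['ee_rot']])
w=cv2.imread('pics/w7.png')[100:300,200:450]
w=cv2.convertScaleAbs(w,alpha=1.6,beta=20)
cv2.imwrite('pics/w7z.png',cv2.resize(w,None,fx=3,fy=3,interpolation=cv2.INTER_NEAREST))
E
```

```text
clock: 10.12
position: [0.5153, -0.0878, 0.3404]
ee_rot: [-0.74, -3.053, -0.0]
force: [0.6, -0.3, 0.7]
width: 0.327
2.665853434175057 [ 0.51529738 -0.08784789  0.34040961] [ 0.6   0.43 -0.71  1.86  0.33  0.97  0.84]
```

View pics/w7.png

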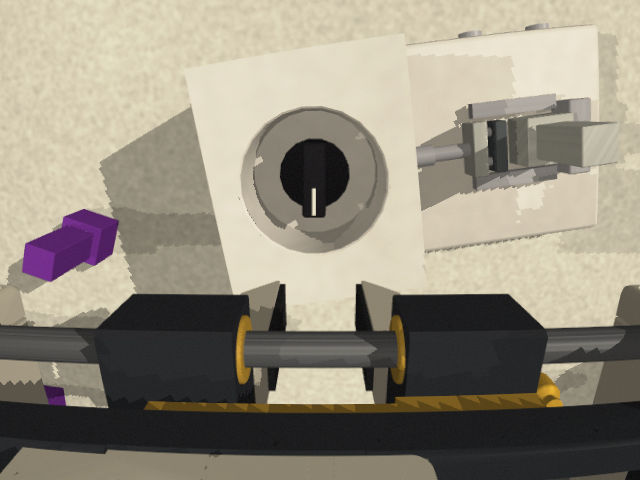

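View pics/w7z.png

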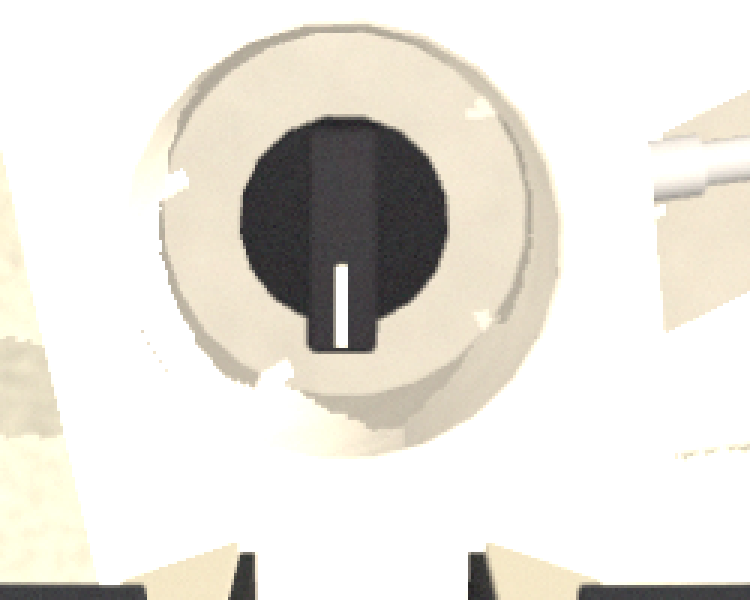

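```bash
cat > m7.py <<'E'
from m import *
print('----')
s=L('st7.npy')
f=lambda x,y:(200+x/3-.5,100+y/3-.5)
for n,q,z in [('end',(342,352),.089),('endR',(377,349),.089),('endL',(308,349),.089),('mk0',(341,264),.089),('rimL',(129,215),.1),('rimR',(560,225),.1),('rimtop',(347,23),.1),('rimbot',(352,457),.1),('skL',(240,215),.057),('skR',(448,215),.057),('sktop',(344,115),.057)]:
    p=plane('wrist',f(*q),z,s); print(n,p,tool(s,p))
E
python3 m7.py | tail -11
```

```text
end [ 0.497  -0.0797  0.089 ] [ 0.0199 -0.0012  0.2514]
endR [ 0.4996 -0.0733  0.089 ] [0.0205 0.0057 0.2514]
endL [ 0.4934 -0.0853  0.089 ] [ 0.0205 -0.0078  0.2514]
mk0 [ 0.4815 -0.0719  0.089 ] [ 0.0373 -0.0013  0.2514]
rimL [ 0.4544 -0.101   0.1   ] [ 0.048  -0.0396  0.2404]
rimR [ 0.4918 -0.0321  0.1   ] [0.0463 0.0387 0.2404]
rimtop [ 0.4428 -0.0504  0.1   ] [0.0815 0.     0.2405]
rimbot [ 0.5139 -0.0861  0.1   ] [0.0019 0.0008 0.2404]
skL [ 0.4662 -0.0892  0.057 ] [ 0.0428 -0.0237  0.2834]
skR [ 0.4868 -0.0491  0.057 ] [0.0429 0.0213 0.2834]
sktop [ 0.4577 -0.0594  0.057 ] [ 0.0641 -0.0012  0.2834]
```

```bash
python3 - <<'E'
from h import *
np.set_printoptions(precision=5,suppress=True)
c=camera_model('wrist');print(c)
st=arm.observe();m=R.from_rotvec(st['ee_rot']).as_matrix()
p,d=ray('wrist',(313.5,216.8),st);print(m.T@(p-st['position']),m.T@d, d)
E
```

```text
{'fx': 403.31603793158325, 'fy': 403.31603793158325, 'cx': 320.1916027443183, 'cy': 238.29013091199613, 'k1': -0.09088593070013075, 'T_tool_cam': array([[ 0.00161, -0.96001, -0.27997,  0.07415],
       [ 1.     ,  0.00156,  0.00038,  0.00268],
       [ 0.00008, -0.27997,  0.96001,  0.02041],
       [ 0.     ,  0.     ,  0.     ,  1.     ]])}
[0.07415 0.00268 0.02041] [-0.22883 -0.0163   0.97493] [ 0.1957  -0.11906 -0.97501]
```

```bash
for i in 1 2 3; do python3 - <<'E'
from h import *
np.set_printoptions(precision=5,suppress=True)
for i in range(2): print(camera_model('wrist')['T_tool_cam'][:3,3],camera_model('top')['position'])
E
done; head -5 /dev/null; ls -la .
```

```text
[0.07415 0.00268 0.02041] [ 0.46678 -0.02834  1.16629]
[0.07415 0.00268 0.02041] [ 0.46678 -0.02834  1.16629]
[0.07415 0.00268 0.02041] [ 0.46678 -0.02834  1.16629]
[0.07415 0.00268 0.02041] [ 0.46678 -0.02834  1.16629]
[0.07415 0.00268 0.02041] [ 0.46678 -0.02834  1.16629]
[0.07415 0.00268 0.02041] [ 0.46678 -0.02834  1.16629]
total 48
drwxr-xr-x  3 agent agent 4096 Dec  6 21:24 .
drwxr-xr-x 23 root  root  4096 Dec  6 21:14 ..
-rw-r--r--  1 agent agent 1408 Dec  6 21:19 h.py
-rw-r--r--  1 agent agent 1469 Dec  6 21:22 m.py
-rw-r--r--  1 agent agent  467 Dec  6 21:23 m5.py
-rw-r--r--  1 agent agent  407 Dec  6 21:24 m7.py
drwxr-xr-x  2 agent agent 4096 Dec  6 21:24 pics
-rw-r--r--  1 agent agent  176 Dec  6 21:21 st3.npy
-rw-r--r--  1 agent agent  176 Dec  6 21:21 st4.npy
-rw-r--r--  1 agent agent  176 Dec  6 21:23 st5.npy
-rw-r--r--  1 agent agent  176 Dec  6 21:23 st6.npy
-rw-r--r--  1 agent agent  176 Dec  6 21:24 st7.npy
```

```bash
python3 -m pendant '[[[20,-2,0,0,0,0,0.35],[42.5,-4,20,0,0,0,0.35],[42.5,-4,50,0,0,0,0.35],[42.5,-4,55,0,0,0,0.35],[42.5,-4,55,0,0,0,0.35]]]' && python3 - <<'E'
from h import *
st=arm.observe(); im=get_image('wrist'); save('w8',im);print(psi(st),st['position'],st['force'],st['ft_torque'],camera_model('wrist')['T_tool_cam'][:3,3])
w=cv2.imread('pics/w8.png')[180:380,200:450]
w=cv2.convertScaleAbs(w,alpha=1.6,beta=20)
cv2.imwrite('pics/w8z.png',cv2.resize(w,None,fx=3,fy=3,interpolation=cv2.INTER_NEAREST))
E
```

```text
clock: 10.8
position: [0.476, -0.0722, 0.286]
ee_rot: [-0.739, -3.053, -0.0]
force: [0.8, -0.4, 0.1]
width: 0.327
2.6666157501238574 [ 0.47596734 -0.07217492  0.28602414] [ 0.78577504 -0.40348625  0.12919232] [ 0.04152253 -0.16271729 -0.01716179] [0.0741457  0.00267654 0.0204148 ]
```

View pics/w8z.png

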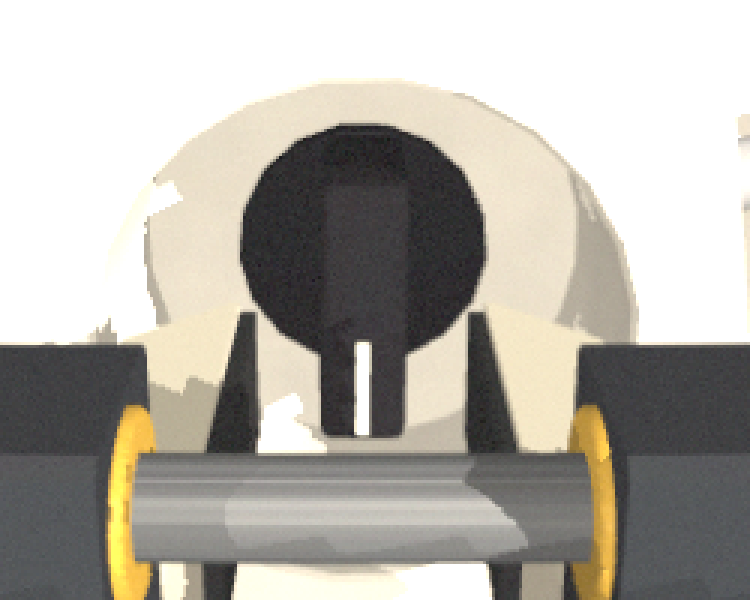

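```bash
python3 -m pendant '[[[0,0,15,0,0,0,0.35],[0,0,30,0,0,0,0.35],[0,0,46,0,0,0,0.35],[0,0,46,0,0,0,0.35],[0,0,46,0,0,0,0.35]]]' && python3 -c "
from h import *
s=arm.observe();print(s['ft_torque'],s['position'],psi(s))"; python3 -m pendant '[[[0,0,0,0,0,0,1],[0,0,0,0,0,0,1],[0,0,0,0,0,0,1],[0,0,0,0,0,0,1]]]' 50  && python3 -c "
from h import *
s=arm.observe();print(s['ft_torque'],s['force'],s['width']*92)"
```

```text
clock: 11.48
position: [0.4757, -0.0721, 0.2397]
ee_rot: [-0.738, -3.053, -0.0]
force: [-0.4, 0.0, 0.0]
width: 0.326
[ 0.01628238 -0.14180763  0.01606263] [ 0.47567542 -0.07212541  0.23968988] 2.6670306981512426
clock: 11.98
position: [0.4759, -0.072, 0.2401]
ee_rot: [0.739, 3.053, 0.001]
force: [1.2, 2.5, 4.3]
width: 0.15
[ 0.57803451 -0.20899291 -0.15303584] [1.17202145 2.51288282 4.32275747] 13.776960534488584
```

```bash
cat > q.sh <<'E'
python3 -c "
from h import *
s=arm.observe();print('T',s['ft_torque'].round(3),'F',s['force'].round(1),'w',(s['width']*92).round(1),'psi',psi(s).round(4),s['position'].round(4),s['clock'])"
E
chmod +x q.sh; python3 -m pendant '[[[0,0,0,0,0,0.05,1],[0,0,0,0,0,0.1,1],[0,0,0,0,0,0.15,1],[0,0,0,0,0,0.2,1]]]' >/dev/null; ./q.sh; python3 -m pendant '[[[0,0,0,0,0,0,1],[0,0,0,0,0,0,1],[0,0,0,0,0,0,1]]]'>/dev/null; ./q.sh
```

```text
Traceback (most recent call last):
AttributeError: 'float' object has no attribute 'round'
Traceback (most recent call last):
AttributeError: 'float' object has no attribute 'round'
```

```bash
sed -i "s/(s\['width'\]\*92).round(1)/round(float(s['width']*92),1)/" q.sh; ./q.sh;  python3 -m pendant '[[[0,0,0,0,0,0.05,1],[0,0,0,0,0,0.1,1],[0,0,0,0,0,0.15,1]]]' >/dev/null; ./q.sh; python3 -m pendant '[[[0,0,0,0,0,0,1],[0,0,0,0,0,0,1],[0,0,0,0,0,0,1]]]'>/dev/null; ./q.sh
```

```text
T [ 0.495 -0.189  0.048] F [0.8 2.5 6.5] w 14.1 psi 2.4682 [ 0.4759 -0.072   0.2401] 12.85
T [ 0.444 -0.194  0.302] F [0.5 2.7 6.7] w 13.6 psi 2.3171 [ 0.4759 -0.0721  0.2401] 13.225
T [ 0.524 -0.192  0.006] F [-0.3  1.5  5.8] w 13.6 psi 2.3182 [ 0.4759 -0.0721  0.2401] 13.6
```

```bash
for i in 1 2; do python3 -m pendant '[[[0,0,0,0,0,0.04,1],[0,0,0,0,0,0.08,1],[0,0,0,0,0,0.08,1],[0,0,0,0,0,0.08,1]]]'>/dev/null; ./q.sh; python3 -m pendant '[[[0,0,0,0,0,0,1]]]'>/dev/null; ./q.sh; done
```

```text
T [ 0.425 -0.149  0.085] F [-0.5  2.5  6.2] w 13.5 psi 2.2384 [ 0.4758 -0.0721  0.2401] 14.1
T [ 0.457 -0.194  0.086] F [-0.5  1.7  6.2] w 13.8 psi 2.2384 [ 0.4758 -0.0721  0.2401] 14.225
T [ 0.478 -0.135  0.106] F [0.7 1.8 7.3] w 13.9 psi 2.1583 [ 0.4759 -0.0721  0.2401] 14.725
T [ 0.509 -0.159  0.033] F [-0.3  2.1  6.5] w 13.7 psi 2.1584 [ 0.4758 -0.0721  0.2401] 14.85
```

```bash
for i in 1 2; do python3 -m pendant '[[[0,0,0,0,0,0.05,1],[0,0,0,0,0,0.05,1],[0,0,0,0,0,0.05,1]]]'>/dev/null; ./q.sh; python3 -m pendant '[[[0,0,0,0,0,0,1]]]'>/dev/null; ./q.sh;python3 -m pendant '[[[0,0,0,0,0,0,1]]]'>/dev/null; ./q.sh; done; python3 - <<'E'
from h import *
save('w9',get_image('wrist'))
a=get_image('top')[200:340,230:390]; save('t9',cv2.resize(a,None,fx=4,fy=4))
E
```

```text
T [ 0.436 -0.064  0.06 ] F [-0.2  1.4  6.6] w 13.5 psi 2.1082 [ 0.4758 -0.0721  0.2401] 15.225
T [ 0.46  -0.094  0.048] F [0.9 2.3 7.1] w 14.0 psi 2.1083 [ 0.4758 -0.0721  0.2401] 15.35
T [ 0.483 -0.099  0.087] F [-0.1  1.3  6.1] w 13.4 psi 2.1082 [ 0.4758 -0.0721  0.2401] 15.475
T [ 0.483 -0.074  0.061] F [-0.3  2.1  7. ] w 14.0 psi 2.0583 [ 0.4758 -0.0721  0.2401] 15.85
T [ 0.417 -0.083  0.048] F [-0.6  2.5  6.5] w 14.2 psi 2.0583 [ 0.4758 -0.0721  0.2401] 15.975
T [ 0.517 -0.112 -0.014] F [0.5 1.4 7.4] w 13.1 psi 2.0582 [ 0.4758 -0.0721  0.2401] 16.1
```

View pics/w9.png

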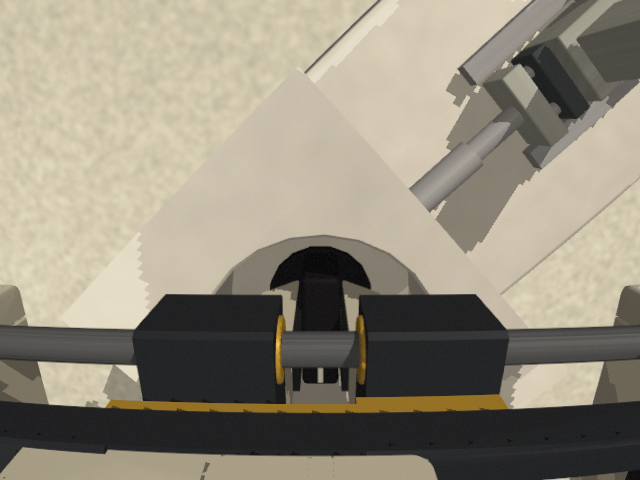

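View pics/t9.png

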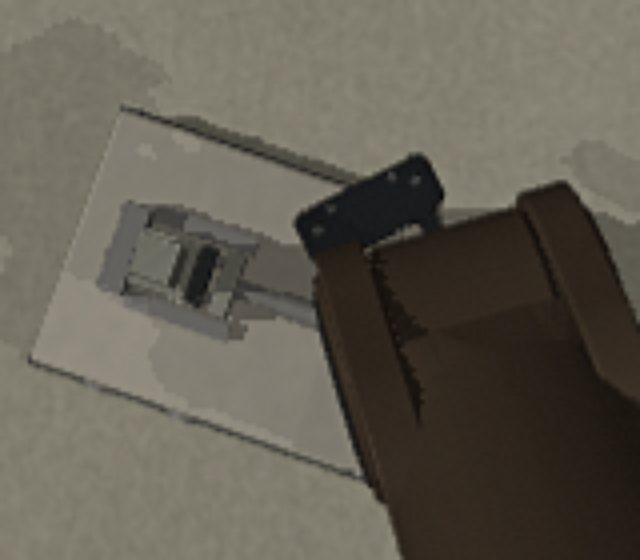

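```bash
python3 - <<'E'
from h import *
w=cv2.imread('pics/w9.png')[0:170,440:640]
cv2.imwrite('pics/w9z.png',cv2.resize(w,None,fx=3.5,fy=3.5,interpolation=cv2.INTER_CUBIC))
E
```

```text
(no output)
```

View pics/w9z.png

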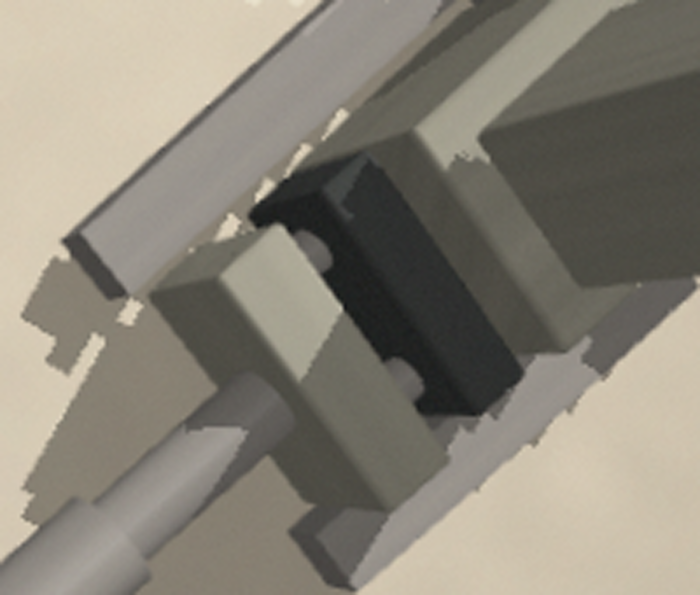

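```bash
for i in 1 2; do python3 -m pendant '[[[0,0,0,0,0,0.04,1],[0,0,0,0,0,0.04,1],[0,0,0,0,0,0.04,1]]]'>/dev/null; for k in 1 2 3 4; do python3 -m pendant '[[[0,0,0,0,0,0,1]]]'>/dev/null; ./q.sh; done; done
```

```text
T [ 0.481 -0.095  0.102] F [-0.2  2.1  7.4] w 13.9 psi 2.0184 [ 0.4758 -0.0721  0.2401] 16.7
T [ 0.487 -0.095  0.092] F [0.  1.4 6.5] w 13.8 psi 2.0183 [ 0.4758 -0.0721  0.2401] 16.825
T [ 0.424 -0.087  0.063] F [-0.3  2.1  7.9] w 13.5 psi 2.0184 [ 0.4758 -0.0721  0.2401] 16.95
T [ 0.448 -0.128  0.11 ] F [-0.6  2.2  6.4] w 13.6 psi 2.0183 [ 0.4758 -0.0721  0.2401] 17.075
T [ 0.441 -0.113  0.208] F [-0.2  2.   7.9] w 13.5 psi 1.9786 [ 0.4758 -0.0721  0.2401] 17.575
T [ 0.442 -0.017  0.205] F [0.6 1.2 7.6] w 13.6 psi 1.9785 [ 0.4758 -0.0721  0.2401] 17.7
T [ 0.45  -0.078  0.216] F [-0.2  1.6  7.2] w 13.6 psi 1.9786 [ 0.4758 -0.0721  0.2401] 17.825
T [ 0.438 -0.025  0.159] F [0.3 2.4 7.1] w 13.4 psi 1.9785 [ 0.4758 -0.0721  0.2401] 17.95
```

```bash
for i in 1; do python3 -m pendant '[[[0,0,0,0,0,0.04,1],[0,0,0,0,0,0.04,1],[0,0,0,0,0,0.04,1]]]'>/dev/null; for k in 1 2 3 4 5 6; do python3 -m pendant '[[[0,0,0,0,0,0,1]]]'>/dev/null; ./q.sh; done; done; python3 - <<'E'
from h import *
im=get_image('wrist'); save('w10',im)
w=cv2.imread('pics/w10.png')[0:170,440:640]
cv2.imwrite('pics/w10z.png',cv2.resize(w,None,fx=3.5,fy=3.5,interpolation=cv2.INTER_CUBIC))
E
```

```text
T [ 0.43  -0.061  0.209] F [0.5 2.  6.6] w 13.7 psi 1.9386 [ 0.4758 -0.0721  0.2401] 18.45
T [ 0.399 -0.063  0.244] F [0.4 2.1 7.4] w 13.7 psi 1.9386 [ 0.4758 -0.0721  0.2401] 18.575
T [ 0.408 -0.043  0.19 ] F [-0.4  2.   6.1] w 13.8 psi 1.9386 [ 0.4758 -0.0721  0.2401] 18.7
T [ 0.435 -0.083  0.235] F [-0.5  2.2  5.9] w 13.3 psi 1.9386 [ 0.4758 -0.0721  0.2401] 18.825
T [ 0.359 -0.011  0.233] F [0.4 1.8 6.6] w 13.9 psi 1.9387 [ 0.4758 -0.0721  0.2401] 18.95
T [ 0.39  -0.062  0.185] F [0.3 2.8 5.9] w 13.6 psi 1.9386 [ 0.4758 -0.0721  0.2401] 19.075
```

View pics/w10z.png

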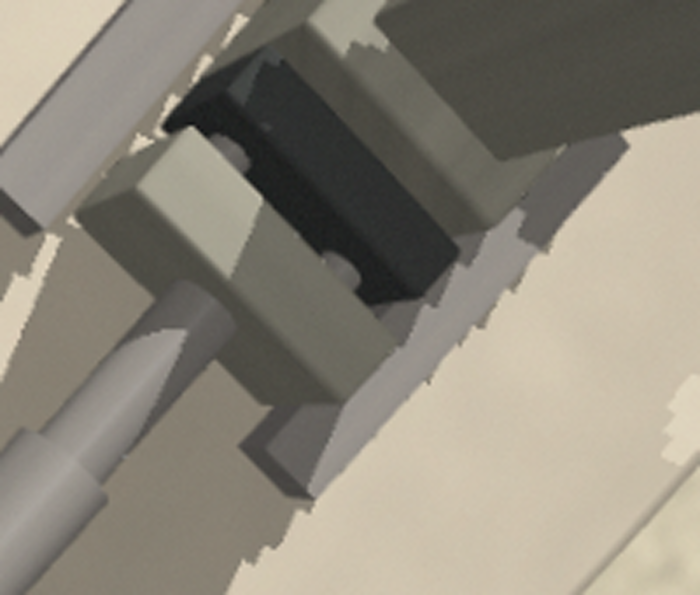

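```bash
python3 -m pendant '[[[0,0,0,0,0,0,0.5],[0,0,0,0,0,0,0.35],[0,0,0,0,0,0,0.35],[0,0,0,0,0,0,0.35]]]'>/dev/null; ./q.sh; python3 -m pendant '[[[0,0,-20,0,0,0,0.35],[0,0,-50,0,0,0,0.35],[0,0,-90,0,0,0,0.35],[0,0,-120,0,0,0,0.35],[0,0,-120,0,0,0,0.35]]]'>/dev/null; ./q.sh; python3 - <<'E'
from h import *
delta([.49,-.02,.37],1.253)
E
```

```text
T [-0.006 -0.165  0.027] F [ 0.9 -0.6 -0.1] w 29.8 psi 1.9367 [ 0.4755 -0.0724  0.2396] 19.625
T [-0.055 -0.112  0.083] F [0.1 0.  0.5] w 30.2 psi 1.9365 [ 0.4762 -0.0722  0.3618] 20.25
psi 1.9365341585512144 delta [43.8 31.6 -8.2] [0.0042 0.001  0.6835] t 20.25 F [0.14 0.03 0.51] w 0.3284389403685449
```

```bash
python3 -m pendant '[[[20,15,-4,0,0,0.17,0.35],[44,32,-8,0,0,0.34,0.35],[44,32,-8,0,0,0.51,0.35],[44,32,-8,0,0,0.68,0.35],[44,32,-8,0,0,0.68,0.35],[44,32,-8,0,0,0.68,0.35]]]'>/dev/null; ./q.sh; python3 - <<'E'
from h import *
save('w11',get_image('wrist'))
E
```

```text
T [-0.005 -0.141 -0.022] F [-0.3 -0.1  0.2] w 30.2 psi 1.2605 [ 0.4895 -0.0198  0.3672] 21.0
```

View pics/w11.png

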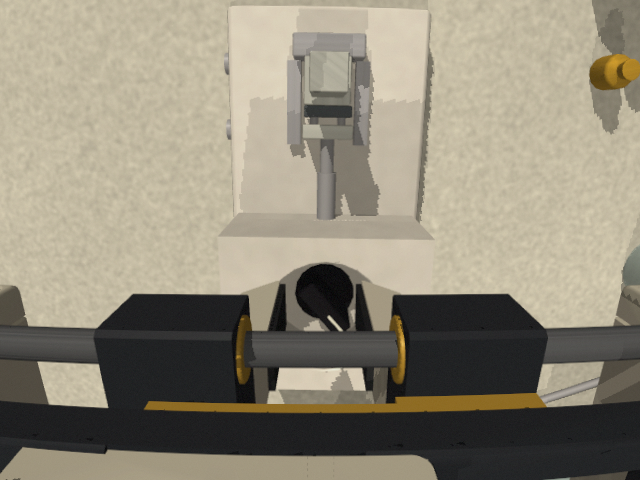

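```bash
python3 - <<'E'
from h import *
w=cv2.imread('pics/w11.png')[20:150,270:390]
cv2.imwrite('pics/w11z.png',cv2.resize(w,None,fx=4.5,fy=4.5,interpolation=cv2.INTER_NEAREST))
E
```

```text
(no output)
```

View pics/w11z.png

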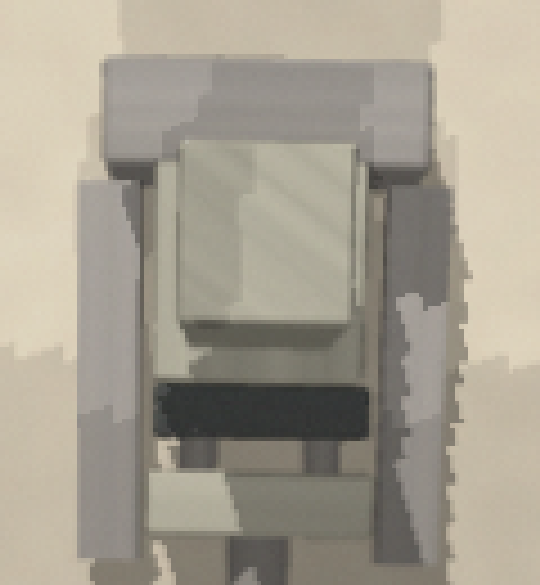

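Seen from the wrist camera, the bar's foot touches both the anvil and the jaw pad. The bar stands square, slightly left of the middle between the cheeks. The gripper is clear of everything, so I'm handing in.

```bash
./q.sh; python3 -c "
from h import *
print(arm.sign_off())"
```

```text
T [-0.036 -0.035  0.074] F [ 0.3 -0.6 -1. ] w 30.0 psi 1.2598 [ 0.4896 -0.0198  0.3673] 21.05
the job is handed in; nothing more can be done
None
```

I stood the square-footed bar in the nest about 1 to 2 mm short of the anvil, then turned the knob about 0.73 rad clockwise until the jaw bit. I let go, lifted clear and handed the job in at about 21 s; no verdict was reported.

- **Clamping force:** holding still, the torque rose from about 0.05 to 0.20 N m at the bite, then to about 0.216 N m after one more 0.04 rad step. That torque suggests close to 10 N, while the angle past the bite suggests 7 to 8 N. Readings scatter by about ±0.04 N m, so I would say 7 to 10 N. The force on the bar was not measured directly.
- **Last picture:** the foot touches both the anvil and the jaw pad, and the bar is upright, square and slightly left of the middle between the cheeks. I did not aim for any bystander or see one touched, but I did not check their positions again at the end.
- **Wrist camera disagreement:** its calibration changed by about 4 mm between the first reading and a later one. It also disagreed with the fixed cameras by about 5 mm. I found the knob from how far it sat from the middle of the fingers in two views, checked against the fixed cameras. The grip was well centred: side forces stayed below about 3 N while turning.

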